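# Unload the ratchet vice and finish the pile of cover plates

## Robot

A 7-joint arm with a two-finger parallel gripper is mounted at the origin on a cart in front of the work surface, level with it; the furniture and walls round the work are solid. World frame = base frame: x ahead of the robot, y to its left, z up, the work surface at z = 0. Lengths are in m, angles in rad, forces in N, time in s.
With the tool pointing down it reaches from about 0.4 to 0.85 m from the base axis. Payload 4.5 kg.
Tool frame: the origin (TCP) lies on the centre line of the jaws, within the pads' length; the fingertips stand 8 mm ahead of it and the grasp point (between the pads) lies 11 mm behind it; z points along the fingers, y is the line along which they close (so a half turn about z gives the same grasp; the last joint's range is limited). The gripper opens to 85 mm and grips with 20 to 120 N. Pads are 22 mm wide; open, the fingers measure 114 mm over their backs; the gripper's body (76 mm by 85 mm) begins 54 mm behind the grasp point. The pads swing forward as they close: fully open they stand 13 mm farther back than shut.
Start: joints at [-1.211, 0.689, -0.195, 1.565, 0.157, 0.902, -0.215], TCP at [0.2, 0.592, 0.239] pointing down, gripper open.
Joint ranges: [-3.01, 3.01], [-0.46, 2.08], [-1.47, 1.51], [0.13, 2.56], [-1, 4.14], [0.04, 2.09], [-2.66, 2.66]. Speed limits (rad/s): [2.57, 2.57, 3.14, 3.14, 3.14, 3.14, 3.14].

## Interface

Orientations are given as a unit quaternion [w, x, y, z].
In Python, from rig import arm, snapshot gives the robot as it stands.
- The arm moves only by the shell command python3 -m inch 'ROWS' [FORCE]. ROWS is JSON, a list of rows, each a list of 5 numbers: the finger opening in cm, from 0 to 8.54, then the shift along the tool's x, y, z in cm, then the turn about the tool's z in degrees. In form: [[claw, dx, dy, dz, spin], ...]. A call has 1 to 12 rows; each row shifts and turns the commanded pose from where the row before left it, along the tool's axes as they then stand; what a row does not reach is not made up. A row lasts 1/12 s, in which the tool goes at most 41.7 mm and 7.16 degrees, less where a joint would pass 70% of its speed; a pose out of reach is approached as far as the arm can. A call is refused whole if a number of a shift passes 4.17 or a number of a turn 7.16, either way. A call with a gripper value outside its range is refused whole. The fingers move at their own pace and stop on an object; FORCE is the grip in N (left out, the last holds). Time passes only in rows, so rows that do not move let the fingers close. It gives the time, the measured TCP pose, the force, the opening and the grip force at its end, in the units of the state.
- arm.get_state(): the state, without advancing time (a new reading comes with each control period).
- snapshot(name): name is "scene" or "top" or "wrist"; returns a dict with "image" (400x640x3 uint8, red, green, blue), "camera_matrix" (3x3 intrinsics, pixels), "world_from_camera" (4x4, takes a point from camera to world coordinates). Camera axes: x right, y up, looking along -z (the intrinsics and any distortion apply to the point x, -y, -z); pixel columns grow to the right and rows downward; lengths in m; the calibration is good to about 2 mm. A picture is of the moment at which its call begins. There is no depth.
- arm.hand_in(): hands the job in; it is judged then, once.
The state is a dict: "time": time; "joint_positions": joint angles; "qd": joint speeds; "effort": joint torques, N m; "position": TCP position; "tool_rot": TCP orientation; "force": force on the tool from outside, world axes, zero at the start; "moment": the same for the moment, N m; "finger_gap": finger opening in m; "gripper_force": force on a finger pad.
Only numpy, scipy, OpenCV 4.12 (cv2) and the standard library are available. Lean on these libraries where they do the work, as an engineer would, in place of code of your own. Each camera call takes 0.05 s, during which the arm holds its last target. There are 200 camera calls.

## Task

Release the ratchet vice by pressing the pawl's red thumb lever so that its jaw springs right back, then stack the plate from the vice and the plate lying loose on the worktop, in either order, onto the plate on the wooden board. Make one square pile of three with the edges flush, still sitting on the board; set the plates down rather than dropping them, and leave the other things where they are.

Things in the scene. Friction and masses are not known exactly. Their poses are not given: they have to be found in the camera images.
- plate_vice_mid (a point): The aluminium cover plate, 90 x 58 x 10 mm (long side along its x), 0.35 kg, with a 26 mm centre hole and small corner holes, both faces alike. Point: the plate's centre, half-way up. Starts clamped flat in the vice along its length, underside 44 mm up on a 30 mm wide bed, both long edges free for fingers (nothing beside them above 24 mm). The jaw's sprung face squeezes it with about 12 N and laps 4 mm over its end nearer the red lever until the jaw is back.
- plate_loose_mid (a point): A loose aluminium cover plate, 90 x 58 x 10 mm (long side along its x), 0.35 kg, with a 26 mm centre hole and small corner holes, both faces alike. Point: the plate's centre, half-way up. Starts flat on the worktop.
- plate_base_mid (a point): The bottom aluminium cover plate, 90 x 58 x 10 mm (long side along its x), 0.35 kg, with a 26 mm centre hole and small corner holes, both faces alike. Point: the plate's centre, half-way up. It lies on the wooden board.
- board_top (a point): Centre of the top of the low wooden board, 116 x 86 mm, fixed, top 18 mm above the worktop; the pile stands here.
- vice: Small dark green ratchet vice, fixed, 84 mm wide, z up. Origin on the worktop under the middle of the clamped plate. It reaches 72 mm to its +x (fixed jaw, top at 60 mm) and 191 mm to its -x, where the sprung jaw, ratchet wheel, pawl and red thumb lever are (nothing higher than 75 mm).
- pawl_pad (a point): Centre of the top face of the pawl's red thumb lever, 26 x 26 mm, at rest 73 mm above the worktop; axes as the vice's. Pressed straight down it rocks the pawl (pivot 38 mm towards the jaw) off the ratchet wheel: about 6 N till it lets go after some 6 mm, then 2 N, stop at 14 mm; it springs up when released. Press 10 mm and hold till the jaw is back, or the pawl catches the next tooth.
- vice_pawl (a joint): Angle of the pawl and thumb lever (rad): about 0 in the teeth, growing as the lever is pressed, clear of the teeth beyond 0.16, stop at 0.40.
- vice_jaw (a joint): How far the sprung jaw has backed off from the plate, towards the lever (m): 0 clamped, 0.014 fully back. A spring pulls it back within about half a second once the pawl is lifted; it then stays back.
- caliper: Bystander: steel caliper, 226 mm long, lying flat near the front edge. Origin at the centre of its underside.
- ring_a: Bystander: orange ring, 70 mm across, 12 mm high, lying left of the vice. Origin at the centre of its underside.
- ring_b: Bystander: a second orange ring like it, nearer the robot. Origin at the centre of its underside.
- hex_key: Bystander: black hex key, 113 mm long, lying behind. Origin at the centre of its underside.
- oil: Bystander: white oil bottle with a red tip, 126 mm high, standing behind the vice. Origin at the centre of its underside.

How it is judged:
On the way:
1. the pawl is lifted and the jaw of the vice has sprung back (value of joint vice_jaw above 0.012 m), for 0.2 s.
At the end, for the whole second after the job is handed in: The jaw is back (over 12 mm); the vice's plate and the loose plate lie flat on the board's plate, one on the other in either order, each within 6 mm and 0.1 rad of the bottom plate; the bottom plate lies on the board, its centre within 25 mm of the board's (value of joint vice_jaw above 0.012 m and horizontal distance between each of plate_vice_mid, plate_loose_mid and plate_base_mid below 0.006 m and angle between the x axis of each of plate_vice_mid, plate_loose_mid and the x axis of plate_base_mid, either way round below 0.1 rad and angle between the z axis of each of plate_vice_mid, plate_loose_mid and the z axis of plate_base_mid, either way round below 0.06 rad and ((z of plate_vice_mid in the frame of plate_base_mid between 0.008 and 0.012 m and z of plate_loose_mid in the frame of plate_base_mid between 0.018 and 0.022 m) or (z of plate_loose_mid in the frame of plate_base_mid between 0.008 and 0.012 m and z of plate_vice_mid in the frame of plate_base_mid between 0.018 and 0.022 m)) and z of plate_base_mid in the frame of board_top between 0.003 and 0.007 m and horizontal distance between plate_base_mid and board_top below 0.025 m); the robot touches nothing.
It fails at once if the plate forced out of the vice while the jaw is still clamped (value of joint vice_jaw below 0.008 m and height (world z) of plate_vice_mid above 0.062 m).
It fails at once if a plate dropped or slammed onto the pile: faster than 0.5 m/s just above it ((linear speed of plate_vice above 0.5 m/s and horizontal distance between plate_vice_mid and plate_base_mid below 0.03 m and z of plate_vice_mid in the frame of plate_base_mid between 0 and 0.05 m) or (linear speed of plate_loose above 0.5 m/s and horizontal distance between plate_loose_mid and plate_base_mid below 0.03 m and z of plate_loose_mid in the frame of plate_base_mid between 0 and 0.05 m)).
It fails at once if another thing moved by more than 30 mm (distance of any of caliper, ring_a, ring_b, hex_key, oil from where it was at the start of the episode above 0.03 m).
It also fails if it takes over 61 s, if anything falls off the work surface, if the arm or the gripper's body presses on something with over 40 N, if the wrist force passes 120 N, or if a joint passes its speed limit or range.

## Working session

There is one attempt and no reset: what is moved stays moved. The work goes in short steps, Python scripts to look and compute and a shell command to move; the robot and the scene stay as the last step left them, time stands still between calls to the robot, and variables do not carry over. Pictures are saved under pics/ and viewed, at most 10 in all, crops included, and the job is handed in when it is done.

```bash
mkdir -p pics; python3 - <<'E'
from rig import arm, snapshot
import cv2,json
for n in("top","scene"):
    s=snapshot(n); cv2.imwrite(f"pics/{n}0.png",s["image"][:,:,::-1]); print(n,s["camera_matrix"].tolist(),s["world_from_camera"].tolist(), [k for k in s])
st=arm.get_state(); print(st)
E
```

```text
top [[429.17612533522276, 0.0, 324.1007436847713], [0.0, 429.17612533522276, 195.80575491198002], [0.0, 0.0, 1.0]] [[0.011837455693052593, 0.9871580078707878, -0.15930769642202744, 0.4487079286463131], [-0.9998926806389493, 0.010310574217202342, -0.010407654104930743, -0.21107276113210963], [-0.008631445265500796, 0.15941379976617268, 0.987174117669593, 0.9052501593052326], [0.0, 0.0, 0.0, 1.0]] ['image', 'camera_matrix', 'world_from_camera']
scene [[408.33353969406437, 0.0, 316.2347283410898], [0.0, 408.33353969406437, 193.7102511052347], [0.0, 0.0, 1.0]] [[0.5084844826549927, 0.5424419439705803, -0.6687303405114071, -0.05539041490740421], [-0.8608947272214055, 0.33598067952422894, -0.3820696947270478, -0.5693399385936467], [0.017429846283505517, 0.7699829351406792, 0.6378263713979521, 0.6806626868365757], [0.0, 0.0, 0.0, 1.0]] ['image', 'camera_matrix', 'world_from_camera']
{'time': 0.1, 'joint_positions': array([-1.21120776,  0.68990127, -0.19449345,  1.56619694,  0.15729999,
        0.90253615, -0.21506274]), 'qd': array([-4.80940971e-05, -7.09240945e-04,  3.04900921e-04, -2.91867747e-03,
       -1.09973949e-03, -2.29545497e-03,  1.07491962e-03]), 'effort': array([-3.72191993e-03, -5.40598369e+01, -1.27158992e+00, -1.58986688e+01,
        9.42697370e-03,  4.35736816e-03, -7.79533622e-06]), 'position': array([0.19991328, 0.59157729, 0.23857434]), 'tool_rot': array([-6.41175332e-05,  1.62131514e-01,  9.86768812e-01, -8.23918655e-04]), 'force': array([ 0.1137339 , -0.76218437, -0.64597847]), 'moment': array([ 0.03164801, -0.02957133, -0.04046837]), 'gripper_force': 0.0, 'finger_gap': 0.08538074653214614}
```

View pics/top0.png

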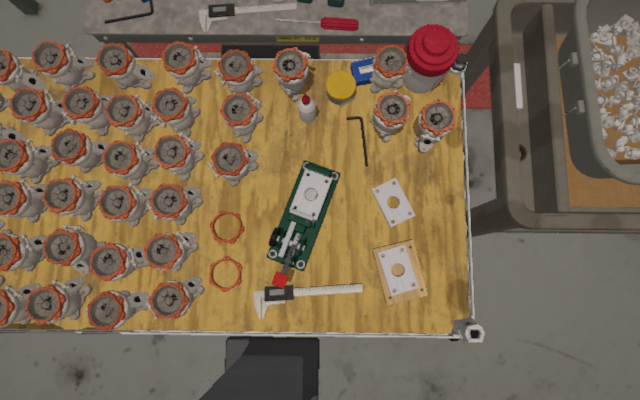

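View pics/scene0.png

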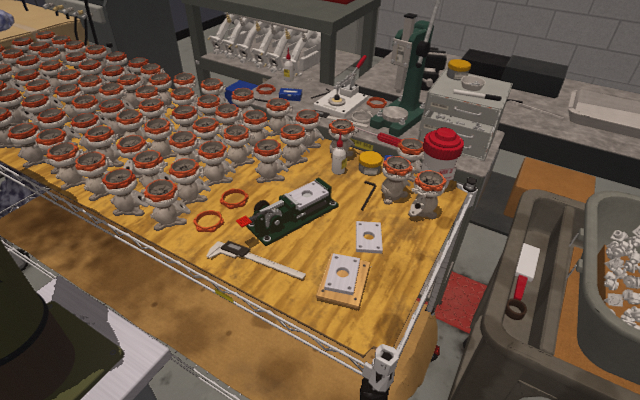

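The top view shows the vice plate at about (311,194), the loose plate at (393,203), the base plate at (399,270) and the red pad at (280,279). Next I'll measure these accurately.

```bash
cat > h.py <<'E'
import numpy as np, cv2
from rig import arm, snapshot
from scipy.spatial.transform import Rotation as R
def back(s,uv,z):
    K,T=s["camera_matrix"],s["world_from_camera"]
    p=np.atleast_2d(uv).astype(float)
    d=np.c_[(p[:,0]-K[0,2])/K[0,0],-(p[:,1]-K[1,2])/K[1,1],-np.ones(len(p))]@T[:3,:3].T
    return T[:3,3]+d*((z-T[2,3])/d[:,2])[:,None]
def proj(s,P):
    K,T=s["camera_matrix"],s["world_from_camera"]
    c=(np.atleast_2d(P)-T[:3,3])@T[:3,:3]
    return np.c_[K[0,0]*c[:,0]/-c[:,2]+K[0,2],-K[1,1]*c[:,1]/-c[:,2]+K[1,2]]
def plate(s,seed,z,r=32,off=35,dbg=None):
    """bright low-saturation blob near seed -> world rect on height z"""
    im=s["image"]; hsv=cv2.cvtColor(im,cv2.COLOR_RGB2HSV)
    m=((hsv[...,1]<50)&(hsv[...,2]>140)).astype(np.uint8)
    box=np.zeros_like(m); cv2.circle(box,(int(seed[0]),int(seed[1])),r,1,-1); m&=box
    n,l,st,c=cv2.connectedComponentsWithStats(m)
    k=1+np.argmax(st[1:,4]); cs,_=cv2.findContours((l==k).astype(np.uint8),cv2.RETR_EXTERNAL,cv2.CHAIN_APPROX_NONE)
    h=cv2.convexHull(max(cs,key=cv2.contourArea))[:,0]
    w=back(s,h,z)[:,:2]
    (cx,cy),(a,b),ang=cv2.minAreaRect((w*1000).astype(np.float32))
    if a<b: a,b,ang=b,a,ang+90
    return np.array([cx,cy])/1000,(round(a,1),round(b,1)),(ang+90)%180-90
E
python3 - <<'E'
from h import *
s=snapshot("top")
for n,uv,z in(("vice",(311,194),.054),("loose",(393,203),.01),("base",(399,270),.028)):print(n,plate(s,uv,z))
hsv=cv2.cvtColor(s["image"],cv2.COLOR_RGB2HSV)
m=((hsv[...,1]>170)&((hsv[...,0]<6)|(hsv[...,0]>174)))
v,u=np.nonzero(m[262:300,265:300]); uv=np.c_[u+265,v+262]
print(len(uv),uv.mean(0),back(s,uv.mean(0),.073))
w=back(s,uv,.073)[:,:2];print(cv2.minAreaRect((w*1000).astype(np.float32)))
im=cv2.resize(s["image"][150:310,220:440],None,fx=3.6,fy=3.6,interpolation=cv2.INTER_CUBIC)
cv2.imwrite("pics/topc.png",im[:,:,::-1])
E
```

```text
vice (array([ 0.58833533, -0.17459537]), (93.8, 57.9), -19.708099365234375)
loose (array([ 0.58193622, -0.34666965]), (89.5, 59.0), 26.045703887939453)
base (array([ 0.44149655, -0.35119363]), (90.4, 59.1), 17.62522315979004)
171 [279.65497076 279.68421053] [[ 0.42020189 -0.1195055   0.073     ]]
((420.2458801269531, -119.45748901367188), (24.218822479248047, 25.541898727416992), 70.71717834472656)
```

View pics/topc.png

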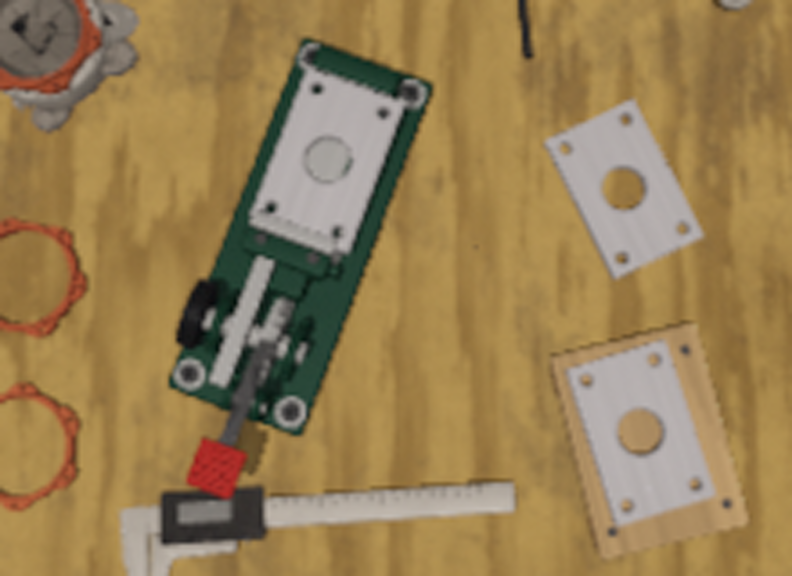

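```bash
cat >> h.py <<'E'
def hole(s,uv,z,bright=None,r=9):
    u,v=map(int,uv); g=cv2.cvtColor(s["image"],cv2.COLOR_RGB2HSV)[...,1].astype(float)
    f=8; c=cv2.resize(s["image"][v-r:v+r+1,u-r:u+r+1],None,fx=f,fy=f,interpolation=cv2.INTER_CUBIC)
    return c
def togo(p,ang=None):
    """tool-axis shift (cm) and spin (deg) to bring TCP to world p, tool y along world angle ang (deg, mod 180)"""
    st=arm.get_state(); M=R.from_quat(np.roll(st["tool_rot"],-1)).as_matrix()
    d=np.asarray(p)-st["position"]; a=np.degrees(np.arctan2(M[1,1],M[0,1]))
    sp=None if ang is None else -(((ang-a)+90)%180-90)
    print("t",round(st["time"],2),"pos",st["position"].round(4),"y-ang",round(a,2),"F",st["force"].round(1),"gap",round(st["finger_gap"],4),"grip",round(st["gripper_force"],1))
    print("  shift cm",(M.T@d*100).round(2),"spin",sp, "tilt",M[:,2].round(3))
def rectcenter_edges(s,seed,z): pass
E
python3 - <<'E'
from h import *
s=snapshot("top")
# reproject predicted plates: vice via hole; check hole circle by Hough-free centroid
hsv=cv2.cvtColor(s["image"],cv2.COLOR_RGB2HSV)
for n,uv,z in(("loose",(393,202),.005),("base",(398,269.7),.023)):
    u,v=int(uv[0]),int(uv[1]); m=(hsv[v-9:v+10,u-9:u+10,1]>70).astype(np.uint8)
    k,l,st,c=cv2.connectedComponentsWithStats(m); i=1+np.argmax(st[1:,4]); p=c[i]+[u-9,v-9]
    print(n,st[i],p,back(s,p,z+.003))
print("viceholes",back(s,[[311.1,194.2],[220+317/3.6,150+89/3.6],[220+383/3.6,150+113/3.6],[220+271/3.6,150+207/3.6],[220+337/3.6,150+232/3.6]],.054))
togo([.42,.592,.239]); togo([.4202,-.1195,.11])
E
python3 -m inch '[[0,-4,1.3,0,0],[0,-4,1.3,0,0],[0,-4,1.3,0,0],[0,-4,1.3,0,0],[0,-4,1.3,0,0]]' 30
python3 -c "
from h import *; togo([.4202,-.1195,.12])"
```

```text
loose [  3   4  12  11 103] [392.55339806 202.01941748] [[ 0.58173317 -0.34619771  0.008     ]]
base [  3   4  12  12 116] [397.36206897 269.5       ] [[ 0.44163126 -0.35130573  0.026     ]]
viceholes [[ 0.58907822 -0.17591574  0.054     ]
 [ 0.62900567 -0.16907962  0.054     ]
 [ 0.61562736 -0.20637109  0.054     ]
 [ 0.56176934 -0.144688    0.054     ]
 [ 0.54818633 -0.18161085  0.054     ]]
t 0.2 pos [0.1999 0.5917 0.2388] y-ang 71.34 F [ 0.8 -0.8 -0.2] gap 0.0854 grip 0.0
  shift cm [-20.84   7.07  -0.03] spin None tilt [-0.    -0.001 -1.   ]
t 0.2 pos [0.1999 0.5917 0.2388] y-ang 71.34 F [ 0.8 -0.8 -0.2] gap 0.0854 grip 0.0
  shift cm [-43.63 -60.32  12.95] spin None tilt [-0.    -0.001 -1.   ]
time: 0.62
position: [0.4103, 0.5892, 0.2392]
tool_rot: [-0.0, 0.162, 0.987, -0.0]
force: [1.0, -0.1, -0.3]
finger_gap: 0.026
gripper_force: 0.0
t 0.62 pos [0.4103 0.5892 0.2392] y-ang 71.34 F [ 1.  -0.1 -0.3] gap 0.026 grip 0.0
  shift cm [-23.61 -66.82  11.95] spin None tilt [-0. -0. -1.]
```

```bash
python3 -m inch '[[0,-1.18,-3.34,0,0],[0,-1.18,-3.34,0,0],[0,-1.18,-3.34,0,0],[0,-1.18,-3.34,0,0],[0,-1.18,-3.34,0,0],[0,-1.18,-3.34,0,0],[0,-1.18,-3.34,0,0],[0,-1.18,-3.34,0,0],[0,-1.18,-3.34,0,0],[0,-1.18,-3.34,0,0],[0,-1.18,-3.34,0,0],[0,-1.18,-3.34,0,0]]'
python3 -m inch '[[0,-1.18,-3.34,0,0],[0,-1.18,-3.34,0,0],[0,-1.18,-3.34,0,0],[0,-1.18,-3.34,1,0],[0,-1.18,-3.34,1.5,0],[0,-1.18,-3.34,2,0],[0,-1.18,-3.34,2.5,0],[0,-1.18,-3.34,2.5,0],[0,0,0,1.2,0],[0,0,0,1.2,0],[0,0,0,0,0]]'
python3 -c "
from h import *; togo([.4202,-.1195,.085])"
```

```text
time: 1.62
position: [0.414, 0.1631, 0.2394]
tool_rot: [0.0, 0.162, 0.987, 0.0]
force: [0.1, -0.6, -0.0]
finger_gap: 0.0003
gripper_force: 0.0
time: 2.53
position: [0.4171, -0.1164, 0.1205]
tool_rot: [-0.002, 0.163, 0.987, -0.0]
force: [-0.2, -0.1, 0.1]
finger_gap: 0.0001
gripper_force: 0.0
t 2.53 pos [ 0.4171 -0.1164  0.1205] y-ang 71.25 F [-0.2 -0.1  0.1] gap 0.0001 grip 0.0
  shift cm [-0.4  -0.19  3.54] spin None tilt [-0.003  0.    -1.   ]
```

```bash
python3 -m inch '[[0,-0.2,-0.1,1,0],[0,-0.2,-0.1,1,0],[0,0,0,1,0],[0,0,0,0.5,0],[0,0,0,0,0]]'
python3 -m inch '[[0,0,0,0.4,0],[0,0,0,0.4,0],[0,0,0,0.4,0],[0,0,0,0.4,0],[0,0,0,0,0],[0,0,0,0,0],[0,0,0,0,0]]'
python3 - <<'E'
from h import *
togo([.4202,-.1195,.070])
s=snapshot("scene"); cv2.imwrite("pics/press.png",cv2.resize(s["image"][150:280,200:370],None,fx=3.5,fy=3.5,interpolation=cv2.INTER_CUBIC)[:,:,::-1])
E
```

```text
time: 2.95
position: [0.4212, -0.1185, 0.0869]
tool_rot: [-0.0, 0.162, 0.987, 0.0]
force: [-0.7, 0.5, -0.7]
finger_gap: 0.0001
gripper_force: 0.0
time: 3.53
position: [0.421, -0.119, 0.0712]
tool_rot: [-0.0, 0.162, 0.987, 0.0]
force: [-1.1, 1.2, 1.5]
finger_gap: -0.0001
gripper_force: 0.8
t 3.53 pos [ 0.421  -0.119   0.0712] y-ang 71.34 F [-1.1  1.2  1.5] gap -0.0001 grip 0.8
  shift cm [ 0.06 -0.08  0.12] spin None tilt [-0.  0. -1.]
```

View pics/press.png

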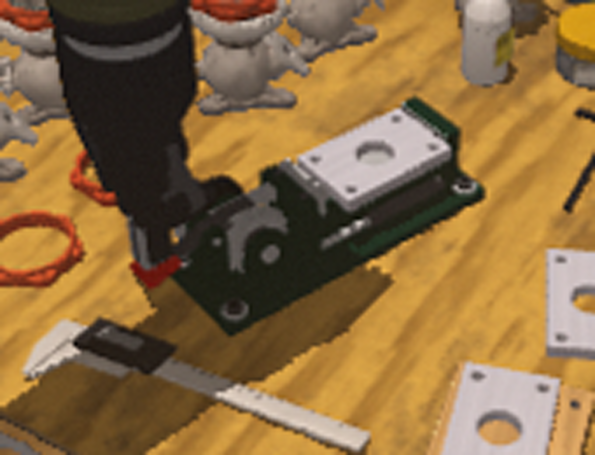

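The closed fingers are on the red pad (crop (155,268)) and it reads about 2 N, so the pawl has let go. I'll press a little more and hold, then lift.

```bash
python3 -m inch '[[0,0,0,0.1,0],[0,0,0,0,0],[0,0,0,0,0],[0,0,0,0,0],[0,0,0,0,0],[0,0,0,0,0],[0,0,0,0,0],[0,0,0,0,0]]'
python3 -m inch '[[0,0,0,-1,0],[0,0,0,-2,0],[0,0,0,-3,0],[0,0,0,-3,0],[8.54,0,0,-2,0]]'
python3 - <<'E'
from h import *
s=snapshot("scene"); cv2.imwrite("pics/press2.png",cv2.resize(s["image"][150:280,200:400],None,fx=3.5,fy=3.5,interpolation=cv2.INTER_CUBIC)[:,:,::-1])
togo([.5818,-.3464,.06],116)
E
```

```text
time: 4.25
position: [0.4212, -0.1191, 0.0702]
tool_rot: [-0.0, 0.162, 0.987, -0.0]
force: [-0.4, 0.2, 0.5]
finger_gap: -0.0
gripper_force: 0.8
time: 4.67
position: [0.4224, -0.1194, 0.1825]
tool_rot: [0.002, 0.162, 0.987, 0.0]
force: [1.0, 0.1, -0.4]
finger_gap: 0.011
gripper_force: 0.0
t 4.72 pos [ 0.4239 -0.1198  0.1849] y-ang 71.28 F [ 0.3 -0.5  2.8] gap 0.0183 grip 0.0
  shift cm [-22.12 -16.41  12.65] spin -44.718862046579915 tilt [ 0.008 -0.002 -1.   ]
```

View pics/press2.png

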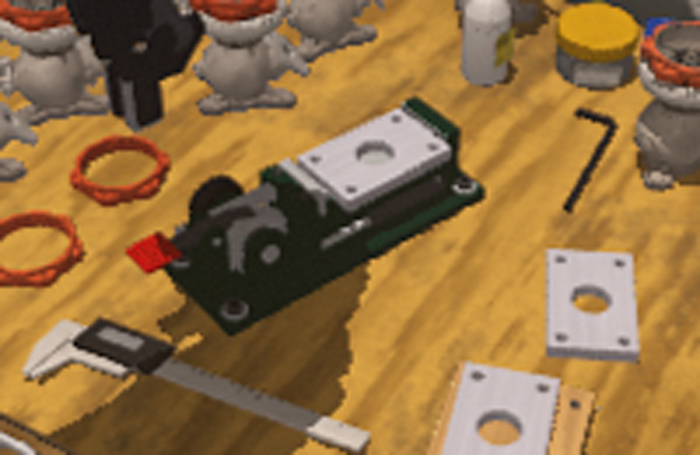

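The lever has sprung back up, but this crop doesn't settle whether the jaw moved. I'll compare it with the start picture.

```bash
python3 - <<'E'
from h import *
a=cv2.imread("pics/scene0.png"); s=snapshot("scene"); b=s["image"][:,:,::-1]; t=snapshot("top"); 
c=np.hstack([cv2.resize(x[180:245,225:325],None,fx=4,fy=4,interpolation=cv2.INTER_CUBIC) for x in(a,b)])
a2=cv2.imread("pics/top0.png");b2=t["image"][:,:,::-1]
d=np.hstack([cv2.resize(x[195:270,260:360],None,fx=4,fy=4,interpolation=cv2.INTER_CUBIC) for x in(a2,b2)])
cv2.imwrite("pics/cmp.png",np.vstack([c,d]))
E
```

```text
(no output)
```

View pics/cmp.png

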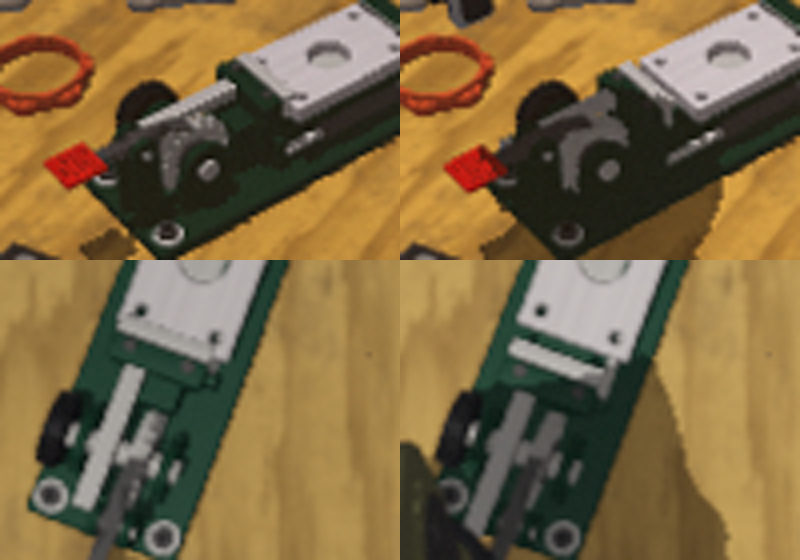

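The jaw is back: the lip is clear of the plate's end, with a gap visible at about (560,365) in the comparison. On to the loose plate.

```bash
python3 -m inch '[[8.54,-2.76,-2.05,0,0],[8.54,-2.76,-2.05,0,0],[8.54,-2.76,-2.05,0,0],[8.54,-2.76,-2.05,0,0],[8.54,-2.76,-2.05,0,0],[8.54,-2.76,-2.05,0,0],[8.54,-2.76,-2.05,0,0],[8.54,-2.76,-2.05,0,0],[8.54,0,0,0,0]]'
python3 -m inch '[[8.54,0,0,1.3,-6.4],[8.54,0,0,1.3,-6.4],[8.54,0,0,1.3,-6.4],[8.54,0,0,1.3,-6.4],[8.54,0,0,1.3,-6.4],[8.54,0,0,1.3,-6.4],[8.54,0,0,1.3,-6.3],[8.54,0,0,1.3,0],[8.54,0,0,0,0]]'
python3 - <<'E'
from h import *
togo([.5818,-.3464,.02],116)
s=snapshot("wrist"); cv2.imwrite("pics/w1.png",s["image"][:,:,::-1])
print(plate(s,proj(s,[.5818,-.3464,.01])[0],.01,r=250), proj(s,[.5818,-.3464,.01]))
E
```

```text
time: 5.57
position: [0.5798, -0.3528, 0.1779]
tool_rot: [0.002, 0.166, 0.986, -0.002]
force: [-0.1, -0.9, 0.3]
finger_gap: 0.085
gripper_force: 0.0
time: 6.32
position: [0.5753, -0.3441, 0.0718]
tool_rot: [-0.003, -0.224, 0.975, 0.002]
force: [-0.8, 0.2, -1.2]
finger_gap: 0.0856
gripper_force: 0.0
t 6.32 pos [ 0.5753 -0.3441  0.0718] y-ang 115.88 F [-0.8  0.2 -1.2] gap 0.0856 grip 0.0
  shift cm [-0.5  -0.52  5.18] spin -0.11530541387719495 tilt [-0.006  0.003 -1.   ]
(array([ 0.46582458, -0.32274603]), (32.8, 27.7), -72.68770408630371) [[311.10250607 218.95890423]]
```

View pics/w1.png

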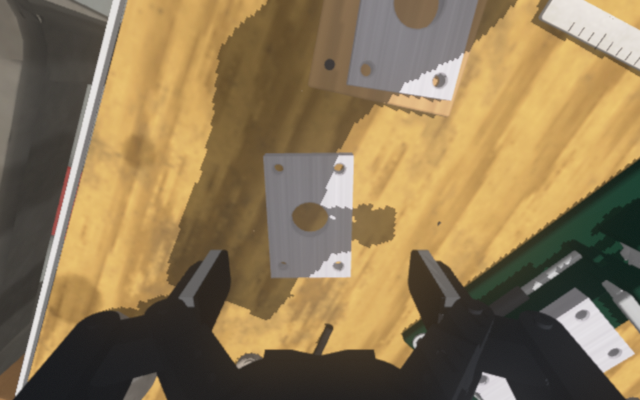

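The wrist picture shows the loose plate's hole at (310,217), against (311,219) predicted, so the pose is confirmed. I'll go down with the fingers nearly closed and feel for the worktop.

```bash
python3 -m inch '[[7,-0.25,-0.25,1.3,0],[7,-0.25,-0.25,1.3,0],[7,0,0,1.3,0],[7,0,0,0,0],[7,0,0,0,0]]' 50
python3 -c "
from h import *; togo([.5818,-.3464,.012],116)"
```

```text
time: 6.78
position: [0.5838, -0.347, 0.0358]
tool_rot: [-0.001, -0.225, 0.974, 0.001]
force: [0.6, -0.0, 0.1]
finger_gap: 0.0696
gripper_force: 0.0
t 6.78 pos [ 0.5838 -0.347   0.0358] y-ang 116.03 F [ 0.6 -0.   0.1] gap 0.0696 grip 0.0
  shift cm [0.15 0.14 2.39] spin 0.025140861160707573 tilt [-0.002  0.001 -1.   ]
```

```bash
python3 -m inch '[[7,0.1,0.1,1,0],[7,0.05,0.05,0.7,0],[7,0,0,0.3,0],[7,0,0,0.3,0],[7,0,0,0,0],[7,0,0,0,0]]'
python3 -m inch '[[7,0,0,0.2,0],[7,0,0,0,0]]'
python3 -m inch '[[7,0,0,0.2,0],[7,0,0,0,0]]'
python3 -c "
from h import *; togo([.5818,-.3464,.012],116)"
```

```text
time: 7.28
position: [0.5827, -0.3467, 0.0142]
tool_rot: [0.0, -0.225, 0.974, 0.0]
force: [0.5, -0.2, 0.2]
finger_gap: 0.0702
gripper_force: 0.0
time: 7.45
position: [0.5827, -0.3467, 0.0122]
tool_rot: [0.0, -0.225, 0.974, -0.0]
force: [-0.3, 0.1, -0.2]
finger_gap: 0.07
gripper_force: 0.0
time: 7.62
position: [0.5825, -0.3467, 0.01]
tool_rot: [-0.0, -0.225, 0.974, 0.0]
force: [0.2, 0.3, -0.5]
finger_gap: 0.0702
gripper_force: 0.0
t 7.62 pos [ 0.5825 -0.3467  0.01  ] y-ang 116.03 F [ 0.2  0.3 -0.5] gap 0.0702 grip 0.0
  shift cm [ 0.05  0.06 -0.2 ] spin 0.03267029924111853 tilt [-0.  0. -1.]
```

```bash
for i in 1 2 3; do python3 -m inch '[[7,0,0,0.2,0],[7,0,0,0,0]]' | grep -E 'pos|force'; done
```

```text
position: [0.5824, -0.3466, 0.0079]
force: [-0.3, -0.7, -0.6]
gripper_force: 0.0
position: [0.5824, -0.3466, 0.0058]
force: [-0.3, 0.3, -0.5]
gripper_force: 0.0
position: [0.5824, -0.3466, 0.0038]
force: [-0.8, -0.4, 0.5]
gripper_force: 0.0
```

```bash
python3 -m inch '[[7,0,0,-0.2,0],[5,0,0,0,0],[5,0,0,0,0],[5,0,0,0,0],[5,0,0,0,0],[5,0,0,0,0]]' 50
python3 -m inch '[[5,0,0,-0.5,0],[5,0,0,-1,0],[5,0,0,-2,0],[5,0,0,-2,0],[5,0,0,-2,0],[5,0,0,0,0],[5,0,0,0,0]]'
python3 - <<'E'
from h import *
s=snapshot("wrist"); cv2.imwrite("pics/w2.png",s["image"][:,:,::-1])
togo([.4416,-.3512,.09],107.6)
E
```

```text
time: 8.62
position: [0.5831, -0.3469, 0.0071]
tool_rot: [0.0, -0.225, 0.974, -0.0]
force: [-0.8, -0.1, 6.1]
finger_gap: 0.0562
gripper_force: 53.9
time: 9.2
position: [0.5831, -0.3469, 0.082]
tool_rot: [0.001, -0.225, 0.974, -0.001]
force: [-0.9, -0.8, -4.9]
finger_gap: 0.0561
gripper_force: 54.5
t 9.25 pos [ 0.5819 -0.3466  0.0806] y-ang 116.04 F [-0.3  0.2 -4.7] gap 0.0563 grip 54.5
  shift cm [12.81  5.75 -0.92] spin 8.438249004451905 tilt [-0.001  0.    -1.   ]
```

View pics/w2.png

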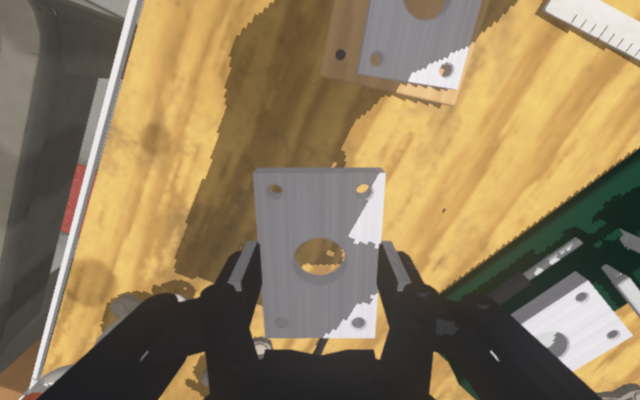

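The loose plate is held square between the pads, with its hole at (319,258). Now I'll turn it and carry it to the pile.

```bash
python3 -m inch '[[5,2.13,0.96,0,0],[5,2.13,0.96,0,0],[5,2.13,0.96,0,0],[5,2.13,0.96,0,0],[5,2.13,0.96,0,0],[5,2.13,0.96,0,4.2],[5,0,0,0,4.2],[5,0,0,0,0],[5,0,0,0,0],[5,0,0,0,0]]'
python3 -c "
from h import *; togo([.4424,-.3510,.045],107.6)"
```

```text
time: 10.08
position: [0.4437, -0.3505, 0.0807]
tool_rot: [0.001, -0.155, 0.988, 0.0]
force: [-0.1, -0.6, -4.0]
finger_gap: 0.0563
gripper_force: 54.7
t 10.08 pos [ 0.4437 -0.3505  0.0807] y-ang 107.79 F [-0.1 -0.6 -4. ] gap 0.0563 grip 54.7
  shift cm [ 0.14 -0.01  3.57] spin 0.19459012940835407 tilt [ 0.001  0.001 -1.   ]
```

```bash
python3 -m inch '[[5,0.1,0,1,0.2],[5,0,0,1,0],[5,0,0,1,0],[5,0,0,0.7,0],[5,0,0,0.3,0],[5,0,0,0.2,0],[5,0,0,0,0]]'
python3 -c "
from h import *; togo([.4424,-.3510,.0345],107.6)"
for i in 1 2 3; do python3 -m inch '[[5,0,0,0.15,0],[5,0,0,0,0]]' | grep -E 'pos|force'; done
```

```text
time: 10.67
position: [0.4415, -0.3511, 0.0386]
tool_rot: [-0.0, -0.152, 0.988, 0.0]
force: [-0.1, -0.3, -3.7]
finger_gap: 0.0563
gripper_force: 54.6
t 10.67 pos [ 0.4415 -0.3511  0.0386] y-ang 107.45 F [-0.1 -0.3 -3.7] gap 0.0563 grip 54.6
  shift cm [-0.09 -0.02  0.41] spin -0.15054185148822796 tilt [-0.001  0.    -1.   ]
position: [0.4418, -0.3515, 0.0379]
force: [0.6, 0.2, -4.8]
gripper_force: 54.7
position: [0.4416, -0.3514, 0.0363]
force: [0.5, 0.9, -4.1]
gripper_force: 54.7
position: [0.4417, -0.3515, 0.0351]
force: [-0.8, -0.6, -1.3]
gripper_force: 55.0
```

```bash
python3 -m inch '[[5,-0.07,0,0.1,0],[5,0,0,0,0],[6.2,0,0,0,0],[7,0,0,0,0],[8.54,0,0,0,0],[8.54,0,0,0,0],[8.54,0,0,0,0],[8.54,0,0,-1,0],[8.54,0,0,-3,0],[8.54,0,0,-4,0],[8.54,0,0,-3,0],[8.54,0,0,0,0]]'
python3 -c "
from h import *; togo([.5886,-.1755,.15],70.1)"
```

```text
time: 12.17
position: [0.4458, -0.3526, 0.1501]
tool_rot: [0.004, -0.151, 0.988, -0.003]
force: [0.3, 0.1, -0.4]
finger_gap: 0.0853
gripper_force: 0.0
t 12.17 pos [ 0.4458 -0.3526  0.1501] y-ang 107.42 F [ 0.3  0.1 -0.4] gap 0.0853 grip 0.0
  shift cm [-18.93  12.62   0.05] spin 37.32298773455733 tilt [ 0.01  -0.005 -1.   ]
```

```bash
python3 -m inch '[[8.54,-2.37,1.58,0,0],[8.54,-2.37,1.58,0,0],[8.54,-2.37,1.58,0,0],[8.54,-2.37,1.58,0,0],[8.54,-2.37,1.58,0,0],[8.54,-2.37,1.58,0,0],[8.54,-2.37,1.58,0,0],[8.54,-2.37,1.58,0,0],[8.54,0,0,0,6.2],[8.54,0,0,0,6.2],[8.54,0,0,0,6.2],[8.54,0,0,0,6.2]]'
python3 -m inch '[[8.54,0,0,0,6.2],[8.54,0,0,0,6.3],[8.54,0,0,0,0],[8.54,0,0,0,0],[8.54,0,0,0,0]]'
python3 - <<'E'
from h import *
togo([.5886,-.1755,.09],70.1)
t=snapshot("top");s=snapshot("scene");w=snapshot("wrist")
print("pile",plate(t,proj(t,[.4416,-.3512,.038])[0],.038),"old center px",proj(t,[.4416,-.3512,.038]))
z=proj(t,[.4416,-.3512,.038])[0].astype(int)
c=cv2.resize(t["image"][z[1]-33:z[1]+33,z[0]-33:z[0]+33],(300,300),interpolation=cv2.INTER_CUBIC)
z=proj(s,[.4416,-.3512,.038])[0].astype(int)
d=cv2.resize(s["image"][z[1]-33:z[1]+33,z[0]-40:z[0]+40],(364,300),interpolation=cv2.INTER_CUBIC)
e=cv2.resize(w["image"],(480,300))
im=np.zeros((600,664,3),np.uint8); im[:300,:300]=c; im[:300,300:]=d; im[300:,:480]=e
cv2.imwrite("pics/p3.png",im[:,:,::-1]); print(proj(w,[.5886,-.1755,.054])*.75+[0,300])
E
```

```text
time: 13.17
position: [0.5851, -0.1734, 0.144]
tool_rot: [-0.0, 0.067, 0.998, 0.0]
force: [0.2, -0.4, 0.2]
finger_gap: 0.0855
gripper_force: 0.0
time: 13.58
position: [0.5852, -0.1737, 0.1439]
tool_rot: [-0.0, 0.171, 0.985, 0.0]
force: [0.3, -0.4, -0.4]
finger_gap: 0.0857
gripper_force: 0.0
t 13.58 pos [ 0.5852 -0.1737  0.1439] y-ang 70.3 F [ 0.3 -0.4 -0.4] gap 0.0857 grip 0.0
  shift cm [-0.39 -0.06  5.39] spin 0.19501165490707706 tilt [-0.  0. -1.]
pile (array([ 0.44080585, -0.35023221]), (90.9, 59.0), 17.61862564086914) old center px [[398.27375864 269.57621179]]
[[238.52758445 452.4354818 ]]
```

View pics/p3.png

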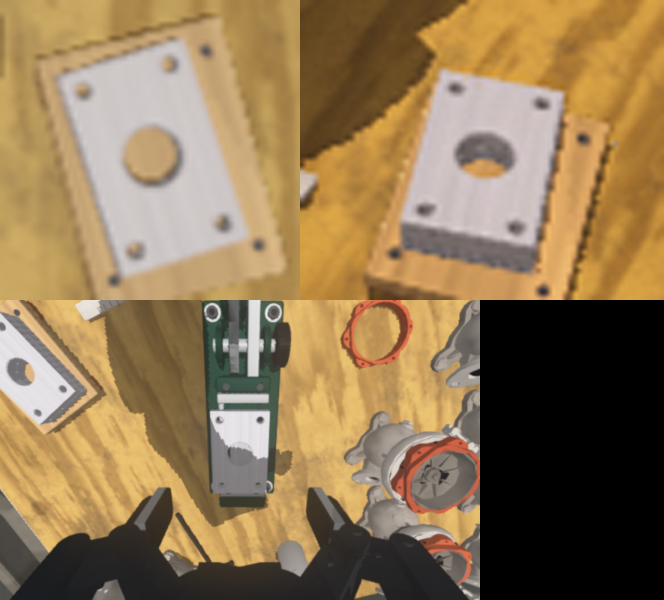

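The pile so far is flush: centre (0.441,-0.350), 17.6°. The vice plate's hole is at (240,453) in the collage against (238.5,452.4) predicted, with the jaw clear of its end.

```bash
python3 -m inch '[[8.54,-0.2,0,1.5,0.2],[8.54,-0.2,0.05,1.5,0],[8.54,0,0,1.5,0],[8.54,0,0,1,0],[8.54,0,0,0,0],[8.54,0,0,0,0]]'
python3 -c "
from h import *; togo([.5886,-.1755,.049],70.1)"
```

```text
time: 14.23
position: [0.5889, -0.1745, 0.0884]
tool_rot: [-0.001, 0.174, 0.985, 0.0]
force: [0.2, 0.6, 1.0]
finger_gap: 0.0852
gripper_force: 0.0
t 14.23 pos [ 0.5889 -0.1745  0.0884] y-ang 69.96 F [0.2 0.6 1. ] gap 0.0852 grip 0.0
  shift cm [-0.01 -0.1   3.94] spin -0.14409792743806804 tilt [-0.001  0.    -1.   ]
```

```bash
python3 -m inch '[[8.54,0,0,1,0],[8.54,0,0,1,0],[8.54,0,0,1,0],[8.54,0,0,0.9,0],[8.54,0,0,0,0],[8.54,0,0,0,0]]'
python3 -c "
from h import *; togo([.5886,-.1755,.049],70.1)"
python3 -m inch '[[7,0,0,0,0],[5,0,0,0,0],[5,0,0,0,0],[5,0,0,0,0],[5,0,0,0,0],[5,0,0,0,0],[5,0,0,0,0]]' 50
python3 -c "
from h import *; togo([.5886,-.1755,.049],70.1)"
```

```text
time: 14.73
position: [0.5886, -0.1745, 0.0489]
tool_rot: [-0.001, 0.174, 0.985, 0.0]
force: [0.4, -0.1, 0.2]
finger_gap: 0.0854
gripper_force: 0.0
t 14.73 pos [ 0.5886 -0.1745  0.0489] y-ang 69.94 F [ 0.4 -0.1  0.2] gap 0.0854 grip 0.0
  shift cm [-0.04 -0.1  -0.01] spin -0.15605068449558246 tilt [-0.002  0.    -1.   ]
time: 15.32
position: [0.5896, -0.1747, 0.0506]
tool_rot: [0.001, 0.174, 0.985, -0.0]
force: [-1.5, 0.7, 5.8]
finger_gap: 0.0562
gripper_force: 53.7
t 15.32 pos [ 0.5896 -0.1747  0.0506] y-ang 69.94 F [-1.5  0.7  5.8] gap 0.0562 grip 53.7
  shift cm [ 0.06 -0.1   0.16] spin -0.1645157200790237 tilt [ 0.001 -0.    -1.   ]
```

```bash
python3 -m inch '[[5,0,0,-0.5,0],[5,0,0,-1,0],[5,0,0,-2,0],[5,0,0,-2,0],[5,0,0,-1,0],[5,0,0,0,-6.2],[5,0,0,0,-6.2],[5,0,0,0,-6.2],[5,0,0,0,-6.2],[5,0,0,0,-6.2],[5,0,0,0,-6.5],[5,0,0,0,0]]'
python3 -c "
from h import *; togo([.4412,-.3507,.11],107.6)"
```

```text
time: 16.32
position: [0.5886, -0.175, 0.1144]
tool_rot: [-0.0, -0.153, 0.988, 0.0]
force: [0.0, -0.8, -4.4]
finger_gap: 0.0559
gripper_force: 54.7
t 16.32 pos [ 0.5886 -0.175   0.1144] y-ang 107.56 F [ 0.  -0.8 -4.4] gap 0.0559 grip 54.7
  shift cm [ 19.35 -12.3    0.45] spin -0.037994523280573844 tilt [-0.001  0.    -1.   ]
```

```bash
python3 -m inch '[[5,2.42,-1.54,0,0],[5,2.42,-1.54,0,0],[5,2.42,-1.54,0,0],[5,2.42,-1.54,0,0],[5,2.42,-1.54,0,0],[5,2.42,-1.54,0,0],[5,2.42,-1.54,0,0],[5,2.42,-1.54,0,0],[5,0,0,1,0],[5,0,0,1,0],[5,0,0,0,0],[5,0,0,0,0]]'
python3 -c "
from h import *; togo([.4412,-.3507,.048],107.6)"
```

```text
time: 17.32
position: [0.442, -0.3487, 0.0942]
tool_rot: [-0.0, -0.152, 0.988, 0.001]
force: [-0.4, -0.2, -4.3]
finger_gap: 0.0562
gripper_force: 54.8
t 17.32 pos [ 0.442  -0.3487  0.0942] y-ang 107.47 F [-0.4 -0.2 -4.3] gap 0.0562 grip 54.8
  shift cm [ 0.14 -0.18  4.62] spin -0.12959503912600212 tilt [-0.     0.002 -1.   ]
```

```bash
python3 -m inch '[[5,0.12,-0.18,1,0],[5,0,0,1,0],[5,0,0,1,0],[5,0,0,1,0],[5,0,0,0.6,0],[5,0,0,0,0]]' | grep -E 'pos|force'
for i in 1 2 ; do python3 -m inch '[[5,0,0,0.15,0],[5,0,0,0,0]]' | grep -E 'pos|force'; done
python3 -c "
from h import *; togo([.4412,-.3507,.0435],107.6)"
```

```text
position: [0.4399, -0.3515, 0.0468]
force: [-0.2, -0.6, -4.5]
gripper_force: 54.8
position: [0.441, -0.3522, 0.0471]
force: [-0.7, 0.4, -4.8]
gripper_force: 54.8
position: [0.441, -0.3524, 0.0459]
force: [0.5, -0.1, -4.1]
gripper_force: 54.8
t 18.15 pos [ 0.441  -0.3524  0.0459] y-ang 107.43 F [ 0.5 -0.1 -4.1] gap 0.0566 grip 54.8
  shift cm [-0.07  0.16  0.24] spin -0.17311004061244262 tilt [ 0.001 -0.    -1.   ]
```

```bash
python3 -m inch '[[5,-0.04,0.12,0,0],[5,0,0,0.1,0],[5,0,0,0,0]]' | grep -E 'pos|force'
for i in 1 2 ; do python3 -m inch '[[5,0,0,0.12,0],[5,0,0,0,0]]' | grep -E 'pos|force'; done
```

```text
position: [0.4409, -0.3509, 0.0448]
force: [0.2, -0.5, -4.2]
gripper_force: 54.8
position: [0.4409, -0.3509, 0.0445]
force: [-2.6, 1.6, 5.6]
gripper_force: 55.8
position: [0.4409, -0.351, 0.0444]
force: [-3.8, 2.7, 15.7]
gripper_force: 56.8
```

Contact, with the weight carried by the pile. I'll ease off slightly, release and retreat.

```bash
python3 -m inch '[[5,0,0,-0.12,0],[6,0,0,0,0],[7,0,0,0,0],[8.54,0,0,0,0],[8.54,0,0,0,0],[8.54,0,0,0,0],[8.54,0,0,-1,0],[8.54,0,0,-3,0],[8.54,0,0,-4,0],[8.54,0,0,-4,0],[8.54,-3,2,-2,0],[8.54,-4,1,0,0]]' | grep -E 'pos|force'
python3 -m inch '[[8.54,-4,0,0,0],[8.54,-4,0,0,0],[8.54,-4,0,0,0],[8.54,-3,0,0,0],[8.54,0,0,0,0],[8.54,0,0,0,0]]' | grep -E 'time|pos'
python3 - <<'E'
from h import *
t=snapshot("top");s=snapshot("scene")
print("pile",plate(t,proj(t,[.4412,-.3508,.048])[0],.048))
ims=[]
for q in(t,s):
    z=proj(q,[.4412,-.3508,.04])[0].astype(int); v=proj(q,[.53,-.155,.05])[0].astype(int)
    ims.append(np.hstack([cv2.resize(q["image"][a[1]-36:a[1]+36,a[0]-48:a[0]+48],(400,300),interpolation=cv2.INTER_CUBIC) for a in(z,v)]))
cv2.imwrite("pics/fin.png",np.vstack(ims)[:,:,::-1])
E
```

```text
position: [0.4979, -0.3041, 0.189]
force: [0.4, 0.7, 0.4]
gripper_force: 0.0
time: 20.23
position: [0.6429, -0.2543, 0.1837]Traceback (most recent call last):
  File "<stdin>", line 3, in <module>
  File "h.py", line 19, in plate
    k=1+np.argmax(st[1:,4]); cs,_=cv2.findContours((l==k).astype(np.uint8),cv2.RETR_EXTERNAL,cv2.CHAIN_APPROX_NONE)
        ~~~~~~~~~^^^^^^^^^^
    return _wrapfunc(a, 'argmax', axis=axis, out=out, **kwds)
    return bound(*args, **kwds)
ValueError: attempt to get argmax of an empty sequence
```

```bash
python3 -m inch '[[8.54,0,4,0,0],[8.54,0,4,0,0],[8.54,0,4,0,0],[8.54,0,4,-1,0],[8.54,0,4,-1,0],[8.54,0,0,0,0],[8.54,0,0,0,0]]' | grep -E 'time|pos'
python3 - <<'E'
from h import *
t=snapshot("top");s=snapshot("scene")
ims=[]
for q in(t,s):
    z=proj(q,[.4412,-.3508,.04])[0].astype(int); v=proj(q,[.53,-.155,.05])[0].astype(int)
    ims.append(np.hstack([cv2.resize(q["image"][a[1]-36:a[1]+36,a[0]-48:a[0]+48],(400,300),interpolation=cv2.INTER_CUBIC) for a in(z,v)]))
cv2.imwrite("pics/fin.png",np.vstack(ims)[:,:,::-1])
print("pile",plate(t,proj(t,[.4412,-.3508,.048])[0],.048))
E
```

```text
time: 20.92
position: [0.5806, -0.064, 0.2051]
pile (array([ 0.44143362, -0.34922681]), (90.9, 59.4), 17.605440139770508)
```

View pics/fin.png

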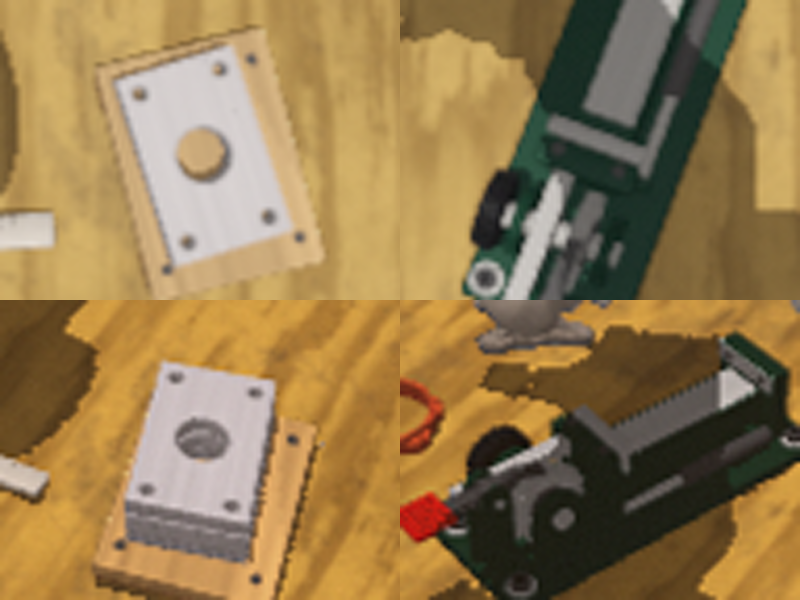

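The pile of three is flush on the board: the top centre is within 2 mm of the base's, both at 17.6°. The jaw is still back and the arm touches nothing.

```bash
python3 -c "
from rig import arm; print(arm.hand_in())"
```

```text
the job is handed in; nothing more can be done
None
```

I released the vice, stacked the loose plate and then the vice's plate flush on the board's plate (measured within about 2 mm and 0.1°), and handed the job in at about 21 s; no verdict was returned.

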